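# Warn the bench, then draw and hold the discharge rod

## Robot

A 7-joint arm with a two-finger parallel gripper is mounted at the origin on the work surface. World frame = base frame: x ahead of the robot, y to its left, z up, the work surface at z = 0. Lengths are in m, angles in rad, forces in N, time in s.
With the tool pointing down it reaches from about 0.425 to 0.925 m from the base axis. Payload 6.8 kg.
Tool frame: the origin (TCP) lies between the finger pads; the fingertips stand 17 mm ahead of it and the grasp point (between the pads) lies 2 mm behind it; z points along the fingers, y is the direction in which the jaws open and shut (so a half turn about z gives the same grasp; the last joint's range is limited). The gripper opens to 85 mm and grips with 20 to 120 N. Pads are 22 mm wide; open, the fingers measure 114 mm over their backs; the gripper's body (76 mm by 85 mm) begins 54 mm behind the grasp point. The pads swing forward as they close: fully open they stand 13 mm farther back than shut.
Start: joints at [1.069, 0.477, 0.022, 1.555, -0.011, 1.109, -0.083], TCP at [0.259, -0.623, 0.248] pointing down, gripper open.
Joint ranges: [-2.96, 2.96], [-0.34, 2.1], [-1.41, 1.46], [0.24, 2.44], [-1.37, 4.51], [0.17, 1.92], [-2.96, 2.96]. Speed limits (rad/s): [2.39, 2.39, 3.14, 3.14, 3.14, 3.14, 3.14].

## Interface

Orientations are given as a unit quaternion [w, x, y, z].
In Python, from station import bot gives the robot as it stands. The module is installed in compiled form; this text tells all that it offers.
- The arm moves only by the tool carry_out, never from a script. Its argument "moves" is a list of rows, each a list of 3 entries, a list of its own where there are three numbers: the turn, a rotation vector about the tool's x, y, z in degrees, then the shift along the tool's x, y, z in cm, then the finger opening in cm, from 0 to 8.54. A call has 1 to 5 rows; each row is the pose to reach, as a shift and turn from the pose commanded when the call began, along the tool's axes at that moment; what a row does not reach only later rows make up. A row lasts 1/8 s, in which the tool goes at most 62.5 mm and 10.7 degrees, less where a joint would pass 70% of its speed; a pose out of reach is approached as far as the arm can. A call with a gripper value outside its range is refused whole. The fingers move at their own pace and stop on an object; "newtons" is the grip in N (left out, the last holds). Time passes only in rows, so rows that repeat a pose let the fingers close. It gives the time, the measured TCP pose, the force and the opening at its end, in the units of the state.
- bot.get_obs(): the state, without advancing time (a new reading comes with each control period).
- bot.read_camera(name): name is "side" or "top" or "wrist"; returns the picture (384x512x3 uint8, red, green, blue); there is no depth.
- bot.camera_info(name): a dict with "vertical_fov" (degrees; the focal length in pixels is half the picture's height over the tangent of half this angle, whatever the lens; pixels are square), "cx", "cy" (the principal point, pixels), "k1" (the pictures are not rectified: a ray, as slopes to the right and down, at radius r is drawn at 1 + k1 r^2 times it, then the intrinsics apply), "position" and "attitude" of the camera in the world. Camera axes: x right, y up, looking along -z (the intrinsics and any distortion apply to the point x, -y, -z); pixel columns grow to the right and rows downward; lengths in m; the calibration is good to about 2 mm. A picture is of the moment at which its call begins: read the wrist's pose just before it. camera_info takes no time and is no camera call; for the wrist camera it gives the pose at the moment of the call.
- bot.hand_in(): hands the job in, once; it reports no verdict.
Trained networks look in the newest picture that a camera, given by its name, has taken for a name from the list of things; names that differ only in an ending like _2 or _b are one class to them, and where a whole thing is asked for, a point or a joint stands for the part that bears it (a point fixed in the world has none). Each returns a list of dicts, best first, with "score" (0 to 1); they miss things now and then, are a little off and sometimes report something else, mostly with a low value. They report only what shows in the picture. A call takes as long as a camera call. They do not tell look-alikes from the thing itself.
- bot.silhouettes(label, camera): "region" (384x512 bool, what is visible of it) and "location" ([column, row] in pixels, amid what is visible of it).
The state is a dict: "t": time; "q": joint angles; "joint_vel": joint speeds; "joint_torque": joint torques, N m; "eef_pos": TCP position; "tool_rot": TCP orientation; "contact_force": force on the tool from outside, world axes, zero at the start; "torque": the same for the moment, N m; "gripper_width": opening from 0.0 (shut) to 1.0 (fully open).
Only numpy, scipy, OpenCV 4.12 (cv2) and the standard library are available. Lean on these libraries where they do the work, as an engineer would, in place of code of your own. Each camera call takes 0.05 s, during which the arm holds its last target. There are 200 camera calls.

## Task

Make the bench safe: take the yellow warning plate out of its blue holder, hang it by its eye on the sloping peg of the stand and let go of it. Then take the red knob of the grey discharge unit and draw its rod straight up, without forcing it sideways, until the whole white band shows above the brass collar while the red band further down stays hidden in the bore all the time; the program finishes while still holding the rod there, because it would drop back. Leave the multimeter, circuit board and bottle where they are.

Things in the scene. Friction and masses are not known exactly. Their poses are not given: they have to be found in the camera images.
- plate_tab (a point): Warning plate, grip point: centre of the white tab on top of the plate, 16 mm below the tab's top edge. The loose plate (70 g) is 8 mm thick (its own x axis is the plate's normal), stands on edge with its z axis up: yellow body with black stripes 60 mm wide (y) and 95 mm tall, tab above it 24 mm wide and 36 mm tall, 131 mm overall. It starts upright in the blue holder, sunk 40 mm deep in its slot. Front and back are alike.
- plate_eye (a point): Centre of the round eye, 28 mm in diameter, through the plate along its x axis: 50 mm straight below plate_tab and 65 mm above the plate's lower edge. Same axes as plate_tab.
- plate: The same warning plate; origin at the middle of its lower edge.
- holder: Blue fixed block 60 (x) x 120 (y) x 50 mm high, origin under its centre, with an upright slot 10 mm wide (x) x 62 mm long (y), 40 mm deep, in the middle of its top; the plate stands in it, plate normal along the holder's x.
- peg_mid (a point): Middle of the useful length of the stand's peg, on the peg's axis, 120 mm above the bench. Axes as stand. The peg is a steel bar 8 mm in diameter with a free rounded end: it lies along x and rises by 10 degrees towards the free end, which is 35 mm away along -x; the upright post is 45 mm away along +x and ends just above the peg's root.
- stand: Fixed stand for the plate: green base 130 (x) x 90 (y) x 14 mm, origin under its centre; upright aluminium post 16 mm in diameter, 124 mm high, at x = +50 mm; the peg starts at the post and points to the stand's -x (roughly towards the robot) with its free end at x = -30 mm.
- rod_knob (a point): Centre of the rod's red knob, a vertical cylinder 24 mm in diameter and 32 mm high; 36 mm above the bore mouth at the start. z along the rod. Lifting the rod by 24 mm shows its whole white band, lifting it by 38 mm would show the red band; so 31 mm is the middle. It moves freely, held down by its weight only, and drops back if let go.
- rod_foot (a point): Centre of the rod's lower end, 96 mm below rod_knob. From the foot up: red band 0 to 22 mm, black 22 to 36 mm, white 36 to 60 mm, bare steel neck 60 to 80 mm, knob 80 to 112 mm. At the start the foot stands on the bore's floor, 60 mm below the mouth.
- rod: The same loose rod, steel, 14 mm in diameter, about 0.16 kg; origin at its foot, z up along it.
- bore_mouth (a point): Centre of the bore's mouth in the brass collar on the unit's top, 75 mm above the bench; z is the bore's axis, straight up. The bore is blind, 60 mm deep, 15.5 mm wide (1.5 mm wider than the rod).
- unit: Grey fixed discharge unit, a box 110 (x) x 100 (y) x 75 mm high on a base of 120 x 110 mm; origin under its centre; the upright bore is in the middle of its flat top.
- meter: Orange multimeter lying flat, 85 x 170 x 47 mm, origin under its centre. Bystander.
- board: Green circuit board on feet with upright parts, 90 x 120 x 40 mm, origin under its centre. Bystander.
- bottle: Small blue bottle with white cap, 44 mm in diameter, 110 mm high, origin under its centre. Bystander.
There are look-alikes about, which are no part of the job. What is shaped like the rod but orange or purple is not meant.

How it is judged:
On the way, in this order (a step that is already met when the one before it is completed fails the run):
1. the warning plate hangs by its eye on the peg, let go (x of plate_eye in the frame of peg_mid between -0.03 and 0.043 m and y of plate_eye in the frame of peg_mid between -0.015 and 0.015 m and z of plate_eye in the frame of peg_mid between -0.025 and 0.003 m and angle between plate_eye's own z axis and vertical below 0.35 rad and contact force between plate and stand above 0.2 N and contact force between plate and the arm below 0.05 N and contact force between plate and the fingers below 0.05 N), for 0.2 s.
2. the rod is drawn to the white band and held by the fingers (z of rod_foot in the frame of bore_mouth between -0.0365 and -0.0215 m and angle between rod_foot's own z axis and vertical below 0.06 rad and contact force between rod and the fingers above 2 N and linear speed of rod below 0.01 m/s), for 0.3 s.
At the end, for the whole second after the job is handed in: The plate hangs upright (within 20 degrees) from the peg by its eye, untouched by the arm; the rod is held by the fingers (more than 2 N), at rest and upright within 0.06 rad, drawn so that its foot is 21.5 to 36.5 mm below the bore's mouth (raised 23.5 to 38.5 mm) (all of step 1 and all of step 2); the arm keeps its last pose, push and grip.
It fails at once if the rod's red band is drawn out of the bore (z of rod_foot in the frame of bore_mouth above -0.0195 m).
It fails at once if the rod is forced hard against its bore (contact force between rod and unit above 30 N).
It fails at once if the multimeter, circuit board or bottle is disturbed (moved 20 mm) (distance of any of meter, board, bottle from where it was at the start of the episode above 0.02 m).
It also fails if it takes over 54 s, if anything falls off the work surface, if the arm or the gripper's body presses on something with over 40 N, if the wrist force passes 120 N, or if a joint passes its speed limit or range.

## Working session

There is one attempt and no reset: what is moved stays moved. The work goes in short steps, Python scripts to look and compute and a tool call to move; the robot and the scene stay as the last step left them, time stands still between calls to the robot, and variables do not carry over. Pictures are saved under pics/ and viewed, about 8 in all and at most 12, crops included, and the job is handed in when it is done.

Besides the shell and the picture viewer there is one more tool, called as name(argument=value, ...), one argument or row to a line, values as JSON. carry_out: Moves the arm, as the interface text tells. Its arguments: {"type":"object","properties":{"moves":{"type":"array"},"newtons":{"type":"number"}},"required":["moves"]}

```bash
mkdir -p pics; cat > h.py <<'E'
import numpy as np, cv2
from station import bot
from scipy.spatial.transform import Rotation as R
def rot(q): return R.from_quat([q[1],q[2],q[3],q[0]]).as_matrix()
def ray(ci,px):
    f=192/np.tan(np.radians(ci['vertical_fov'])/2)
    d=np.array([(px[0]-ci['cx'])/f,(px[1]-ci['cy'])/f]); u=d.copy()
    for _ in range(20): u=d/(1+ci['k1']*(u@u))
    v=rot(ci['attitude'])@np.array([u[0],-u[1],-1]); return np.array(ci['position']),v/np.linalg.norm(v)
def proj(ci,P):
    f=192/np.tan(np.radians(ci['vertical_fov'])/2)
    c=rot(ci['attitude']).T@(np.array(P)-ci['position']); u=np.array([c[0],-c[1]])/-c[2]
    return u*(1+ci['k1']*(u@u))*f+[ci['cx'],ci['cy']]
def onz(ci,px,z):
    p,v=ray(ci,px); return p+v*(z-p[2])/v[2]
def tri(*rs):
    A=0;b=0
    for p,v in rs:
        M=np.eye(3)-np.outer(v,v);A=A+M;b=b+M@p
    x=np.linalg.solve(A,b); return x,[np.linalg.norm(np.cross(x-p,v)) for p,v in rs]
E
python3 - <<'E'
from h import *
for c in ['side','top','wrist']:
    ci=bot.camera_info(c); im=bot.read_camera(c); print(c,ci)
    cv2.imwrite(f'pics/{c}0.png',im[:,:,::-1])
    for l in ['plate_tab','plate','plate_eye','holder','stand','peg_mid','rod_knob','rod','unit','bore_mouth','meter','board','bottle']:
        try:
            for s in bot.silhouettes(l,c)[:3]: print(c,l,round(s['score'],2),np.round(s['location'],1),s['region'].sum())
        except Exception as e: print(l,e)
print(bot.get_obs())
a=[cv2.imread(f'pics/{c}0.png') for c in ['side','top']]
E
```

```text
side {'vertical_fov': 51.97992540417215, 'cx': 258.44783756470565, 'cy': 189.1293435907998, 'k1': -0.009119652757154866, 'position': array([0.09481092, 0.72630031, 0.67543232]), 'attitude': array([-0.26087646, -0.15258167,  0.4462211 ,  0.84234734])}
side plate_tab 0.66 [334.3 164.4] 106
side plate_tab 0.26 [283.5 228.1] 1478
side plate 0.66 [335.  159.8] 102
side plate_eye 0.63 [336.8 171.6] 53
side holder 0.94 [331.2 177.1] 655
side stand 0.69 [282.9 229. ] 1620
side peg_mid 0.97 [288.1 228.6] 1473
side rod_knob 0.78 [276.1 271.3] 345
side rod_knob 0.77 [178.5 286.3] 412
side rod_knob 0.52 [227.  242.6] 210
side rod 0.72 [226.8 244.4] 214
side rod 0.68 [179.9 284.5] 399
side rod 0.58 [275.6 273.5] 356
side unit 0.96 [228.4 269.8] 2916
side bore_mouth 0.61 [232.1 182.1] 445
side bore_mouth 0.6 [228.9 266.2] 2888
side meter 0.78 [175.6 234.6] 1977
side board 0.96 [264.8 162. ] 707
side bottle 0.55 [233.3 179.9] 451
side bottle 0.53 [225.2 245.4] 223
top {'vertical_fov': 46.34400534261397, 'cx': 252.1393020485283, 'cy': 191.15428757038225, 'k1': -0.024160975634584175, 'position': arra
[... 910 characters left out ...]
06892353,  0.47702228,  0.02241137,  1.55539751, -0.01149933,
        1.10931766, -0.08310746]), 'joint_vel': array([ 7.61435482e-04,  6.50930006e-04,  3.16130346e-04,  1.69364806e-03,
        6.07383466e-04, -8.88666379e-05,  4.99368568e-04]), 'joint_torque': array([ 8.96093879e-04, -5.96313393e+01,  1.60699155e+00, -2.81543523e+01,
        1.25082032e-02,  1.63261444e-03,  1.97230503e-05]), 'eef_pos': array([ 0.25898411, -0.62335198,  0.24829423]), 'tool_rot': array([-8.68722254e-06,  9.80684154e-01,  1.95598033e-01,  1.20971308e-06]), 'contact_force': array([-0.21127661, -0.40611745, -0.77611949]), 'torque': array([0.0051598 , 0.01996634, 0.0080138 ]), 'gripper_width': 0.9964401751870012}
```

View pics/side0.png

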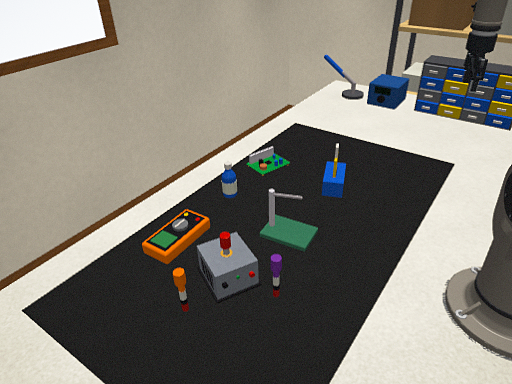

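View pics/top0.png

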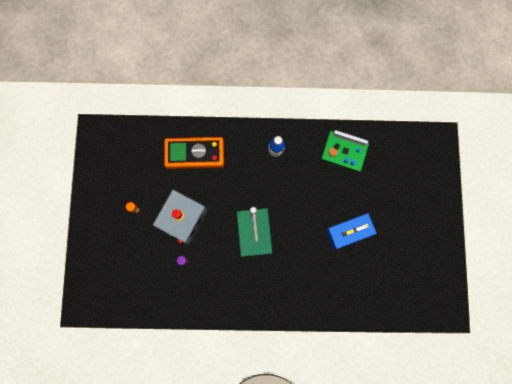

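Side view: plate tab at about (337,148), peg from post (271,192) to tip (301,198), red knob (225,239). The orange (180,275) and purple (276,260) rods are decoys. In the top view the red knob is at (177,214), the peg runs (253,211) to (257,241), and the tab is near (362,228).

```bash
python3 - <<'E'
from h import *
S=bot.camera_info('side');T=bot.camera_info('top')
im=cv2.imread('pics/top0.png');hsv=cv2.cvtColor(im,cv2.COLOR_BGR2HSV)
def blob(m,box):
    x0,y0,x1,y1=box;k=np.zeros(m.shape,np.uint8);k[y0:y1,x0:x1]=m[y0:y1,x0:x1];return k
H,Sx,V=cv2.split(hsv)
def rect(m,z,n):
    pts=np.argwhere(m)[:,::-1].astype(np.float32)
    w=np.array([onz(T,p,z)[:2] for p in pts],np.float32)*1000
    r=cv2.minAreaRect(w);print(n,len(pts),r, 'centroid',w.mean(0))
blue=((H>100)&(H<125)&(Sx>120)&(V>80))
k=blob(blue,(315,200,390,260));k=cv2.morphologyEx(k.astype(np.uint8),cv2.MORPH_CLOSE,np.ones((9,9)));rect(k,.05,'holder')
wh=(Sx<60)&(V>150);k=blob(wh,(340,215,375,245));rect(k,.13,'tab');print(np.argwhere(k)[:,::-1].mean(0))
k=blob((H>60)&(H<95)&(Sx>80)&(V>40),(230,200,280,265));k=cv2.morphologyEx(k.astype(np.uint8),cv2.MORPH_CLOSE,np.ones((9,9)));rect(k,.014,'base')
print('knob',tri(ray(T,(177,213.5)),ray(S,(225,239))))
print('tabtop',tri(ray(T,(363,227)),ray(S,(337.5,145))))
print('tip',tri(ray(T,(257,241)),ray(S,(301,198))))
print('posttop',tri(ray(T,(253.3,210)),ray(S,(271.5,191))))
k=blob((Sx<60)&(V>60)&(V<190),(150,185,210,245));k=cv2.morphologyEx(k.astype(np.uint8),cv2.MORPH_CLOSE,np.ones((11,11)));rect(k,.075,'unit')
k=blob((Sx<70)&(V>100),(245,205,265,248))
w=np.array([onz(T,p,.12)[:2] for p in np.argwhere(k)[:,::-1]]);c=w.mean(0);print('peg',c,np.linalg.svd(w-c)[2][0])
print(rot(bot.get_obs()['tool_rot']))
W=bot.camera_info('wrist');o=bot.get_obs();Rt=rot(o['tool_rot']);print('cam in tool',Rt.T@(W['position']-o['eef_pos']),Rt.T@rot(W['attitude']))
a=cv2.resize(im[190:270,140:390],None,fx=3.2,fy=3.2,interpolation=cv2.INTER_CUBIC);b=cv2.imread('pics/side0.png')[140:310,150:360];b=cv2.resize(b,None,fx=2,fy=2)
c=np.zeros((600,800,3),np.uint8);c[:256]=a;c[258:598,:420]=b;cv2.imwrite('pics/c.png',c)
E
```

```text
holder 1050 ((509.2961120605469, -232.90383911132812), (64.9116439819336, 127.20282745361328), 21.260852813720703) centroid [ 509.1017  -233.06459]
tab 43 ((507.7483215332031, -228.86708068847656), (9.644969940185547, 56.77901077270508), 21.147687911987305) centroid [ 509.9429  -235.03119]
[359.69767442 227.81395349]
base 1510 ((503.8415832519531, 38.30255126953125), (132.68141174316406, 93.2119369506836), 6.578319549560547) centroid [503.0856   38.45636]
knob (array([0.54026415, 0.24420144, 0.11271291]), [np.float64(0.0003127612458747133), np.float64(0.00031276124587468324)])
tabtop (array([ 0.51070722, -0.24234227,  0.13678361]), [np.float64(0.000954840864498655), np.float64(0.0009548408644987123)])
tip (array([0.47216692, 0.03263505, 0.12317425]), [np.float64(0.0007930299844196144), np.float64(0.0007930299844197148)])
posttop (array([0.55257651, 0.04305213, 0.12007646]), [np.float64(0.0002315358127964421), np.float64(0.00023153581279640911)])
unit 1614 ((538.8035278320312, 243.45445251464844), (110.33473205566406, 113.89852142333984), 63.42482376098633) centroid [539.2747 244.9026]
peg [0.52164586 0.04078978] [-0.9921325  -0.12519224]
[[ 9.23482819e-01  3.83639783e-01 -1.02571438e-06]
 [ 3.83639783e-01 -9.23482819e-01  1.75120780e-05]
 [ 5.77110019e-06 -1.65656080e-05 -1.00000000e+00]]
cam in tool [ 0.08344189  0.00036786 -0.12674186] [[ 7.48574587e-04  9.44370897e-01  3.28881510e-01]
 [ 9.99998858e-01 -2.75118810e-04 -1.48612652e-03]
 [-1.31297315e-03  3.28882247e-01 -9.44370025e-01]]
```

View pics/c.png

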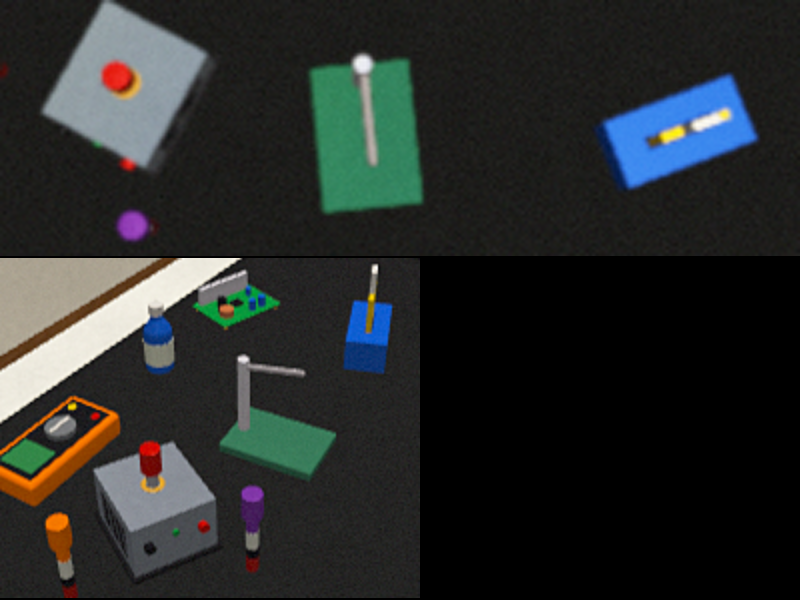

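Rough positions: tab at (0.511, -0.240), yaw 21°; peg_mid at (0.508, 0.038), yaw 7°; knob at (0.540, 0.244). I'll move above the plate and look from close by.

carry_out(
  moves=[
    [[0, 0, -10], [5, -3.4, 0], 4],
    [[0, 0, -20], [10, -6.8, 0], 4],
    [[0, 0, -30], [15, -10.2, 0], 4],
    [[0, 0, -40], [20, -13.6, 0], 4],
    [[0, 0, -50], [25, -17, 0], 4],
  ],
)

```text
t: 2.72
eef_pos: [0.4255, -0.3688, 0.2486]
tool_rot: [0.0, 0.804, 0.594, 0.0]
contact_force: [0.9, -0.4, 0.2]
gripper_width: 0.468
```

```bash
cat > to.py <<'E'
# usage: to.py x y z yaw_of_tool_y(deg): move needed from measured pose, tool down
import sys
from h import *
a=list(map(float,sys.argv[1:]))
o=bot.get_obs();Rt=rot(o['tool_rot']);y=np.radians(a[3])
G=np.array([[-np.sin(y),np.cos(y),0],[np.cos(y),np.sin(y),0],[0,0,-1]]).T
print('t',o['t'],'pos',o['eef_pos'].round(4),'F',o['contact_force'].round(1),'w',round(o['gripper_width'],3),'yawy',np.degrees(np.arctan2(Rt[1,1],Rt[0,1])).round(2),'q7',o['q'].round(2))
print('shift cm',(Rt.T@(np.array(a[:3])-o['eef_pos'])*100).round(2),'turn',np.degrees(R.from_matrix(Rt.T@G).as_rotvec()).round(2))
E
cat > /dev/null; sed -i 's/y=np.radians(a\[3\])/y=np.radians(a[3])/' to.py
python3 to.py .511 -.240 .24 21.3
```

```text
t 2.725 pos [ 0.4255 -0.3688  0.2486] F [ 0.9 -0.4  0.2] w 0.468 yawy -17.12 q7 [ 0.82  0.31 -0.26  1.81  0.09  1.03  0.22]
shift cm [14.83  4.37  0.86] turn [ 3.000e-02  4.000e-02 -3.842e+01]
```

carry_out(
  moves=[
    [[0, 0, -10], [4, 1.2, 0.2], 4],
    [[0, 0, -20], [8, 2.4, 0.5], 4],
    [[0, 0, -30], [12, 3.5, 0.8], 4],
    [[0, 0, -38.5], [14.8, 4.4, 0.9], 4],
    [[0, 0, -38.5], [14.8, 4.4, 0.9], 4],
  ],
)

```text
t: 3.35
eef_pos: [0.5124, -0.2397, 0.2395]
tool_rot: [0.0, 0.564, 0.826, 0.001]
contact_force: [-0.6, -0.9, 0.1]
gripper_width: 0.468
```

```bash
python3 to.py .511 -.240 .24 21.3; python3 - <<'E'
from h import *
ci=bot.camera_info('wrist');im=bot.read_camera('wrist');cv2.imwrite('pics/w1.png',im[:,:,::-1])
for n,P in dict(tabtop=(.511,-.24,.141),h=(.509,-.233,.05)).items(): print(n,proj(ci,P))
for l in ['plate_tab','plate','holder']:
    for s in bot.silhouettes(l,'wrist')[:2]:
        p=np.argwhere(s['region'])[:,::-1].astype(np.float32);print(l,s['score'],s['location'],cv2.minAreaRect(p))
E
```

```text
t 3.35 pos [ 0.5124 -0.2397  0.2395] F [-0.6 -0.9  0.1] w 0.468 yawy 21.36 q7 [ 0.69  0.34 -0.45  1.81  0.17  1.03  0.55]
shift cm [ 0.03 -0.14 -0.05] turn [ 0.08 -0.04  0.06]
tabtop [251.7712181  200.19747252]
h [252.51931512 160.37558009]
plate_tab 0.57 [251.8, 174.4] ((251.5, 171.0), (82.0, 11.0), 90.0)
plate 0.83 [252.4, 174.0] ((251.5, 171.0), (82.0, 11.0), 90.0)
holder 0.57 [253.1, 154.9] ((251.5, 156.0), (124.0, 65.0), 90.0)
```

View pics/w1.png

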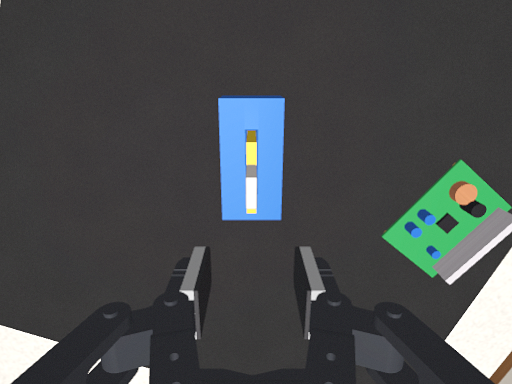

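Wrist view: the plate is upright in the slot at column 251.5, aligned with the jaws. White tab at rows 178–210, holder top at rows 98–219. I'll fit the along-slot position and the heights.

```bash
python3 - <<'E'
from h import *
ci=bot.camera_info('wrist');Y=np.radians(21.3);ex=np.array([np.cos(Y),np.sin(Y),0]);ey=np.array([-np.sin(Y),np.cos(Y),0])
C=np.array([.509,-.236,0])
g=lambda y,z,x=0:proj(ci,C+ex*x+ey*y+[0,0,z]).round(1)
print('holder far/near edge',g(60,0)[:0],g(.06,.05),g(-.06,.05),'obs rows 98,219 ; left/right',g(0,.05,-.03),g(0,.05,.03))
print('slot',g(.031,.05),g(-.031,.05),'obs 130,214')
print('tab top -12,+12',g(-.012,.141),g(.012,.141),'tab base +12',g(.012,.105),'shoulder +30',g(.03,.105),'-30',g(-.03,.105))
im=cv2.imread('pics/w1.png');print([(r,im[r,251].tolist()) for r in range(90,226,3)])
print([(c,im[110,c].tolist()) for c in list(range(215,224))+list(range(279,289))])
E
```

```text
holder far/near edge [] [255.2  95.4] [255.6 217. ] obs rows 98,219 ; left/right [224.4 160.1] [286.4 159.7]
slot [255.3 127.6] [255.5 190.3] obs 130,214
tab top -12,+12 [256.5 205.9] [256.4 174. ] tab base +12 [255.9 161.5] shoulder +30 [255.8 139.1] -30 [256.1 210.2]
[(90, [59, 58, 62]), (93, [58, 56, 62]), (96, [132, 70, 32]), (99, [255, 181, 115]), (102, [255, 177, 112]), (105, [255, 179, 115]), (108, [255, 178, 113]), (111, [255, 178, 113]), (114, [255, 179, 115]), (117, [255, 179, 114]), (120, [255, 180, 115]), (123, [255, 180, 115]), (126, [255, 180, 118]), (129, [242, 152, 80]), (132, [30, 133, 155]), (135, [35, 133, 155]), (138, [33, 133, 154]), (141, [31, 125, 147]), (144, [124, 255, 255]), (147, [123, 255, 255]), (150, [121, 255, 255]), (153, [121, 255, 255]), (156, [122, 255, 255]), (159, [121, 255, 255]), (162, [120, 255, 255]), (165, [142, 159, 168]), (168, [145, 148, 152]), (171, [145, 147, 152]), (174, [145, 148, 153]), (177, [204, 208, 214]), (180, [255, 255, 255]), (183, [255, 255, 255]), (186, [255, 255, 255]), (189, [255, 255, 255]), (192, [255, 255, 255]), (195, [255, 255, 255]), (198, [255, 255, 255]), (201, [255, 255, 255]), (204, [255, 255, 255]), (207, [255, 255, 255]), (210, [103, 252, 255]), (213, [234, 217, 231]), (216, [250, 168, 99]), (219, [224, 144, 88]), (222, [59, 60, 63]), (225, [60, 60, 62])]
[(215, [60, 59, 61]), (216, [60, 59, 61]), (217, [49, 53, 61]), (218, [190, 123, 85]), (219, [248, 171, 109]), (220, [255, 180, 113]), (221, [255, 178, 114]), (222, [255, 178, 112]), (223, [255, 177, 113]), (279, [252, 172, 104]), (280, [252, 171, 103]), (281, [253, 172, 104]), (282, [254, 172, 103]), (283, [245, 164, 100]), (284, [191, 121, 81]), (285, [48, 53, 59]), (286, [56, 57, 60]), (287, [61, 60, 64]), (288, [60, 58, 61])]
```

```bash
python3 to.py .511 -.240 .123 21.3; python3 - <<'E'
from h import *
ci=bot.camera_info('wrist');im=bot.read_camera('wrist')[:,:,::-1].astype(int)
Y=np.radians(21.3);ex=np.array([np.cos(Y),np.sin(Y),0]);ey=np.array([-np.sin(Y),np.cos(Y),0])
C=np.array([.510,-.239,0])
g=lambda y,z,x=0:proj(ci,C+ex*x+ey*y+[0,0,z]).round(1)
print('far/near',g(.06,.05),g(-.06,.05),'L/R at 110',g(.045,.05,-.03),g(.045,.05,.03))
print('tab top -12,+12',g(-.012,.141),g(.012,.141),'shoulder +30',g(.03,.105),'tcp',proj(ci,bot.get_obs()['eef_pos']+np.array([0,0,-.1])))
b=(im[:,:,0]>150)&(im[:,:,2]<140)
c=np.where(b[110])[0];c=c[(c>200)&(c<300)];print('blue row110',c.min(),c.max())
m=int(c.mean())+20;r=np.where(b[:,m])[0];r=r[(r>80)&(r<240)];print('blue rows',r.min(),r.max())
w=(im.min(2)>235);w[:,:235]=0;w[:,275:]=0;w[:165]=0;w[225:]=0;p=np.argwhere(w);print('white rows,cols',p.min(0),p.max(0),p.mean(0))
y=(im[:,:,1]>230)&(im[:,:,0]<180);y[:,:235]=0;y[:,275:]=0;y[200:]=0;y[:120]=0;p=np.argwhere(y);print('yellow',p.min(0),p.max(0),p.mean(0))
E
```

```text
t 3.55 pos [ 0.5102 -0.2439  0.2393] F [-0.1 -1.3  0.1] w 0.468 yawy 20.87 q7 [ 0.69  0.34 -0.44  1.81  0.17  1.03  0.55]
shift cm [ 0.34  0.22 11.63] turn [-0.04  0.03 -0.43]
far/near [255.  99.] [255.5 219.8] L/R at 110 [222.7 116. ] [287.5 115.6]
tab top -12,+12 [256.3 210. ] [256.2 178.3] shoulder +30 [255.7 143.1] tcp [254.05652187 199.67073002]
blue row110 222 287
blue rows 94 216
white rows,cols [174 252] [203 261] [188.4501845  256.01845018]
yellow [138 251] [160 260] [149.  255.5]
```

```bash
python3 to.py .509 -.2352 .123 21.3
```

```text
t 3.6 pos [ 0.5102 -0.2439  0.2393] F [-0.2  0.3  0.1] w 0.469 yawy 20.88 q7 [ 0.69  0.34 -0.44  1.81  0.17  1.03  0.55]
shift cm [ 0.86  0.2  11.63] turn [-0.04  0.03 -0.42]
```

carry_out(
  moves=[
    [[0, 0, -0.4], [0.9, 0.2, 2], 4],
    [[0, 0, -0.4], [0.9, 0.2, 5], 4],
    [[0, 0, -0.4], [0.9, 0.2, 8], 4],
    [[0, 0, -0.4], [0.9, 0.2, 10], 4],
    [[0, 0, -0.4], [0.9, 0.2, 11.6], 4],
  ],
)

```text
t: 4.22
eef_pos: [0.509, -0.2343, 0.1224]
tool_rot: [-0.0, 0.564, 0.826, -0.0]
contact_force: [-0.2, 0.1, 0.4]
gripper_width: 0.466
```

carry_out(
  moves=[
    [[0, 0, 0], [0, 0, 0], 4],
    [[0, 0, 0], [0, 0, 0], 4],
  ],
)

```text
t: 4.47
eef_pos: [0.5101, -0.2337, 0.124]
tool_rot: [0.001, 0.563, 0.826, 0.0]
contact_force: [0.6, 1.4, -0.2]
gripper_width: 0.472
```

```bash
python3 to.py .509 -.2352 .123 21.3; python3 - <<'E'
from h import *
im=bot.read_camera('wrist')[:,:,::-1];s=bot.read_camera('side')[:,:,::-1][120:210,290:380]
c=np.zeros((384,912,3),np.uint8);c[:,:512]=im;c[:,512:896]=cv2.resize(s,(384,384));cv2.imwrite('pics/g.png',cv2.resize(c,(798,336)))
E
```

```text
t 4.475 pos [ 0.5101 -0.2337  0.124 ] F [ 0.6  1.4 -0.2] w 0.472 yawy 21.44 q7 [ 0.64  0.48 -0.41  1.92  0.26  0.8   0.46]
shift cm [-0.1  -0.16  0.1 ] turn [0.05 0.05 0.14]
```

View pics/g.png

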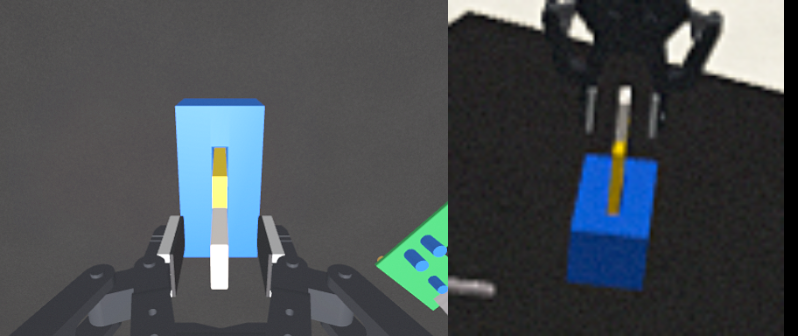

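The tab stands centred between the pads, so I close.

carry_out(
  moves=[
    [[0, 0, 0], [0, -0.1, 0], 2],
    [[0, 0, 0], [0, -0.1, 0], 0.5],
    [[0, 0, 0], [0, -0.1, 0], 0.5],
    [[0, 0, 0], [0, -0.1, 0], 0.5],
    [[0, 0, 0], [0, -0.1, 0], 0.5],
  ],
  newtons=40,
)

```text
t: 5.2
eef_pos: [0.5091, -0.2338, 0.1238]
tool_rot: [0.0, 0.563, 0.826, 0.0]
contact_force: [-0.6, -0.8, 5.4]
gripper_width: 0.088
```

carry_out(
  moves=[
    [[0, 0, 0], [0, 0, 0], 0.5],
    [[0, 0, 0], [0, 0, -1], 0.5],
    [[0, 0, 0], [0, 0, -2.5], 0.5],
    [[0, 0, 0], [0, 0, -4.5], 0.5],
    [[0, 0, 0], [0, 0, -7], 0.5],
  ],
)

```text
t: 5.82
eef_pos: [0.5082, -0.2336, 0.1943]
tool_rot: [-0.0, 0.563, 0.826, -0.0]
contact_force: [-0.3, 0.6, -0.2]
gripper_width: 0.086
```

```bash
python3 to.py .44 .03 .24 7
```

```text
t 5.825 pos [ 0.5082 -0.2336  0.1943] F [-0.3  0.6 -0.2] w 0.086 yawy 21.47 q7 [ 0.67  0.38 -0.44  1.87  0.2   0.94  0.52]
shift cm [27.03  3.3  -4.55] turn [-0.05 -0.03 14.47]
```

carry_out(
  moves=[
    [[0, 0, 2], [4, 0.5, 0], 0.5],
    [[0, 0, 5], [9.5, 1.2, 0], 0.5],
    [[0, 0, 8], [15, 2, 0], 0.5],
    [[0, 0, 12], [21, 2.7, 0], 0.5],
    [[0, 0, 14.5], [27, 3.3, 0], 0.5],
  ],
)

```text
t: 6.45
eef_pos: [0.44, 0.0313, 0.1943]
tool_rot: [0.001, 0.664, 0.748, 0.0]
contact_force: [0.7, -0.7, -1.7]
gripper_width: 0.088
```

carry_out(
  moves=[
    [[0, 0, 0], [0, 0, 0.5], 0.5],
    [[0, 0, 0], [0, 0, 1], 0.5],
    [[0, 0, 0], [0, 0, 1], 0.5],
  ],
)

```text
t: 6.82
eef_pos: [0.4406, 0.0282, 0.183]
tool_rot: [-0.0, 0.664, 0.748, -0.0]
contact_force: [-0.5, 0.9, 0.1]
gripper_width: 0.087
```

```bash
python3 to.py .44 .03 .178 7; python3 - <<'E'
from h import *
S=bot.camera_info('side');W=bot.camera_info('wrist')
im=bot.read_camera('wrist')[:,:,::-1];s=bot.read_camera('side')[:,:,::-1]
cv2.imwrite('pics/w2.png',im);cv2.imwrite('pics/s2.png',s)
for n,P in dict(tip=(.4733,.0333,.126),mid=(.508,.0376,.12),root=(.5447,.042,.1135)).items(): print(n,proj(W,P).round(1),proj(S,P).round(1))
c=np.zeros((384,912,3),np.uint8);c[:,:512]=im;c[:,512:896]=cv2.resize(s[150:250,250:350],(384,384),interpolation=cv2.INTER_CUBIC);cv2.imwrite('pics/p.png',cv2.resize(c,(798,336)))
E
```

```text
t 6.825 pos [0.4406 0.0282 0.183 ] F [-0.5  0.9  0.1] w 0.087 yawy 6.83 q7 [ 0.29  0.22 -0.55  2.13  0.16  0.83 -0.24]
shift cm [ 0.19 -0.03  0.5 ] turn [-0.06  0.02 -0.17]
tip [309.2 222.4] [300.8 197.1]
mid [364.3 218.2] [287.7 195.5]
root [419.3 214.2] [274.3 193.9]
```

View pics/p.png

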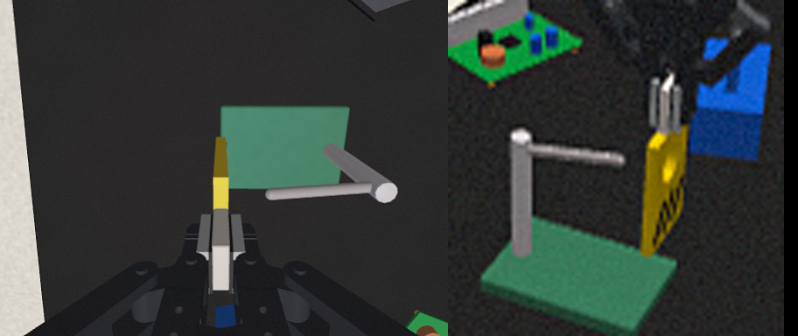

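Wrist view: peg tip at (306,223), post top at (440,219), close to the predictions. The side view shows the plate ahead of the peg tip with the eye facing it. I'll measure the peg axis more exactly by intersecting both views.

```bash
python3 - <<'E'
from h import *
W=bot.camera_info('wrist');S=bot.camera_info('side')
w=cv2.imread('pics/w2.png').astype(int);s=cv2.imread('pics/s2.png').astype(int)
def axis(im,cols,r0,r1,th):
    out=[]
    for c in cols:
        k=im[r0:r1,c];r=np.where((k.max(1)-k.min(1)<35)&(k.mean(1)>th))[0]
        if len(r): out.append((c,r0+r.mean(),len(r)))
    return np.array(out)
a=axis(w,range(304,412,6),195,240,95);print(a.round(1).tolist())
b=axis(s,range(278,304,2),185,205,95);print(b.round(1).tolist())
pw=np.polyfit(a[2:-1,0],a[2:-1,1],1);ps=np.polyfit(b[1:-1,0],b[1:-1,1],1)
# plane of each line, intersect
def plane(ci,p,c0,c1):
    o,v0=ray(ci,(c0,np.polyval(p,c0)));_,v1=ray(ci,(c1,np.polyval(p,c1)));n=np.cross(v0,v1);n/=np.linalg.norm(n);return n,n@o
n1,d1=plane(W,pw,320,400);n2,d2=plane(S,ps,280,300)
d=np.cross(n1,n2);d/=np.linalg.norm(d);d*=np.sign(d[0])
for x in(.47,.508,.54): print(np.linalg.solve([n1,n2,[1,0,0]],[d1,d2,x]).round(4))
print('dir yaw',np.degrees(np.arctan2(d[1],d[0])),'slope',np.degrees(np.arcsin(d[2])))
for P in [(.4733,.0333,.126),(.508,.0376,.12)]:
    print('wrist plane dist',(n1@np.array(P)-d1)*1000,n1,'side',(n2@np.array(P)-d2)*1000,n2)
# eye in side
E
```

```text
[[304.0, 222.0, 7.0], [310.0, 222.0, 13.0], [316.0, 221.5, 12.0], [322.0, 221.5, 12.0], [328.0, 220.5, 12.0], [334.0, 220.5, 12.0], [340.0, 220.0, 13.0], [346.0, 218.9, 13.0], [352.0, 219.5, 12.0], [358.0, 218.5, 12.0], [364.0, 218.5, 12.0], [370.0, 217.5, 12.0], [376.0, 216.9, 13.0], [382.0, 217.0, 13.0], [388.0, 216.5, 12.0], [394.0, 212.2, 16.0], [400.0, 208.7, 20.0], [406.0, 208.0, 25.0]]
[[278.0, 194.0, 3.0], [280.0, 194.0, 3.0], [282.0, 194.5, 2.0], [284.0, 195.0, 3.0], [286.0, 195.0, 3.0], [288.0, 195.0, 3.0], [290.0, 195.5, 2.0], [292.0, 195.5, 2.0], [294.0, 196.0, 3.0], [296.0, 196.0, 3.0], [298.0, 196.5, 2.0], [300.0, 197.0, 3.0]]
[0.47   0.0324 0.1272]
[0.508  0.0395 0.1223]
[0.54   0.0455 0.1182]
dir yaw 10.623034496427922 slope -7.2046276068472235
wrist plane dist -0.5848024243752248 [ 0.21950838 -0.87641334  0.42862073] side 0.7944851479131654 [-0.20580779  0.53572218 -0.81892912]
wrist plane dist 0.6918366358882599 [ 0.21950838 -0.87641334  0.42862073] side 0.8701348957159127 [-0.20580779  0.53572218 -0.81892912]
```

```bash
python3 to.py .446 .0315 .172 7.2; python3 - <<'E'
from h import *
S=bot.camera_info('side');o=bot.get_obs()['eef_pos'];print('eye pred',proj(S,o+[0,-.0013,-.0488]))
s=cv2.imread('pics/s2.png');h=cv2.cvtColor(s,cv2.COLOR_BGR2HSV)[185:225,300:335]
for r in range(190,212):print(r,' '.join('%3d'%v for v in s[r,306:326,2]))
E
```

```text
t 6.925 pos [0.4408 0.0285 0.1832] F [ 0.5  0.5 -0.3] w 0.083 yawy 6.83 q7 [ 0.29  0.22 -0.55  2.13  0.16  0.83 -0.24]
shift cm [0.24 0.55 1.12] turn [-0.03  0.   -0.37]
eye pred [314.0871644  197.20610417]
190  44  35  35  28  58 187 255 240 202 118 121 120 119 127 136  52   8   9  15  18
191  36  35  34  32 151 255 244 247 200 114 126 128 126 130 133  45   0   4   9   2
192  38  26  31  82 241 249 245 223 130 116 120 121 121 124 137  18   9   1  14  14
193  41  34  35 128 246 230 240 125 110 120 122 118 122 124 135  20  14  13  21  22
194  28  31  33 118 152 142 167 114 120 125 123 125 129 125 128  17  14  13   6   4
195  27  33  29 146 123 123 119 118 121 132 134 130 134 129 106  14  19  22  24  10
196  34  29  36 141 130 127 122 120 120 153 149 142 132 129 107  20  38  43  37  35
197  34  31  40 137 134 128 118 119 125 180 173 161 138 126 102  31  37  37  40  37
198  35  32  42 144 131 131 122 115 145 212 192 185 123 124  99  25  38  37  22  36
199  40  38  63 135 133 128 120 119 177 225 211 190 113 131  75  26  34  40  34  40
200  33  27  62 142 135 127 118 116 226 240 230 166 1
[... 254 characters left out ...]
  25  58  34  33  32  39  32
204  33  32  91 137 125 130 118 123 146 152 120 124 100  36  55  31  37  44  39  36
205  29  37  89 138 128 126 121 117 119 120 110 119  81  68  26  38  36  34  37  43
206  40  23  87 133 133 126 124 126 128 125  81  95  29 109  18  32  32  35  40  29
207  40  31  97 141 126 127 124 119 125 127  47 102  30 115  31  33  35  43  44  34
208  32  36 114 136 125 129 127 121 130 135  20 103  36 122  24  32  28  44  33  39
209  38  33 116 138 131 127 120 128  97 125   1  85  67 105  21  29  32  33  29  33
210  42  37 117 136 130 125 126 119  11  98  51  38 108 112  31  35  38  40  31  30
211  29  26 110 136 129 127 127  96  24  63  88  22 116  98  30  34  40  36  41  36
```

```bash
python3 - <<'E'
from h import *
S=bot.camera_info('side');o=bot.get_obs()['eef_pos'];Y=np.radians(6.83);ex=np.array([np.cos(Y),np.sin(Y),0]);ey=np.array([-np.sin(Y),np.cos(Y),0])
E0=o-ey*.0013+[0,0,-.0488]
for n,a in {'sh+y front':(-.004,.03,.03),'sh+y back':(.004,.03,.03),'bot+y front':(-.004,.03,-.065),'bot+y back':(.004,.03,-.065),'bot-y front':(-.004,-.03,-.065),'tabtop':(0,0,.066)}.items(): print(n,proj(S,E0+ex*a[0]+ey*a[1]+[0,0,a[2]]).round(1))
print('hole',[proj(S,E0-ex*.004+ey*.014*np.cos(t)+[0,0,.014*np.sin(t)]).round(1).tolist() for t in np.arange(0,6.28,1.5708)])
s=cv2.imread('pics/s2.png');cv2.imwrite('pics/z.png',cv2.resize(s[160:235,280:340],None,fx=8,fy=8,interpolation=cv2.INTER_NEAREST))
E
```

```text
sh+y front [311.5 193.6]
sh+y back [308.2 192.7]
bot+y front [309.5 226. ]
bot+y back [306.4 225.1]
bot-y front [318.5 212.6]
tabtop [315.6 173.6]
hole [[313.4, 200.7], [315.9, 192.8], [317.7, 194.6], [315.3, 202.4]]
```

View pics/z.png

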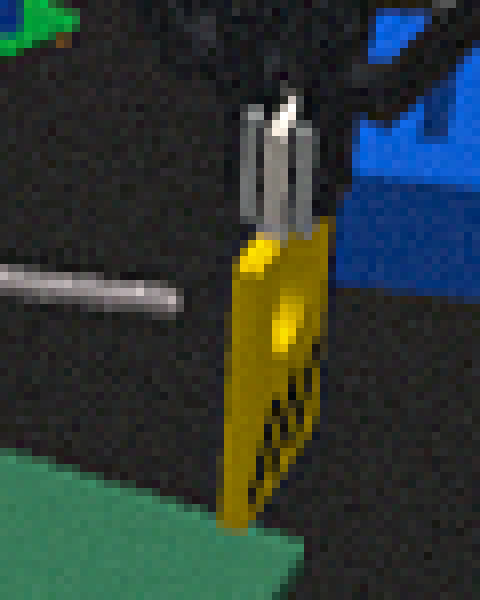

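The predicted plate corners match the side view within 0.5 px in height. The eye is in line with the peg, so I thread it on.

carry_out(
  moves=[
    [[0, 0, -0.4], [0.2, 0.3, 0.6], 0.5],
    [[0, 0, -0.4], [0.2, 0.5, 1.1], 0.5],
    [[0, 0, -0.4], [0.2, 0.5, 1.1], 0.5],
  ],
)

```text
t: 7.3
eef_pos: [0.4452, 0.0322, 0.1717]
tool_rot: [-0.0, 0.66, 0.751, -0.0]
contact_force: [-0.5, 0.5, -0.4]
gripper_width: 0.094
```

carry_out(
  moves=[
    [[0, 0, 0], [0, 1, 0], 0.5],
    [[0, 0, 0], [0, 2, 0], 0.5],
    [[0, 0, 0], [0, 3, 0], 0.5],
    [[0, 0, 0], [0, 4, 0.1], 0.5],
    [[0, 0, 0], [0, 4, 0.1], 0.5],
  ],
)

```text
t: 7.92
eef_pos: [0.4858, 0.0376, 0.1712]
tool_rot: [-0.0, 0.66, 0.751, 0.0]
contact_force: [-0.4, -0.3, -0.6]
gripper_width: 0.089
```

```bash
python3 to.py .508 .039 .169 7.2; python3 - <<'E'
from h import *
W=bot.camera_info('wrist');im=bot.read_camera('wrist')[:,:,::-1];s=bot.read_camera('side')[:,:,::-1]
c=np.zeros((384,912,3),np.uint8);c[:,:512]=im;c[:,512:896]=cv2.resize(s[150:250,250:350],(384,384),interpolation=cv2.INTER_CUBIC);cv2.imwrite('pics/p2.png',cv2.resize(c,(798,336)))
E
```

```text
t 7.925 pos [0.4858 0.0376 0.1712] F [-0.4 -0.3 -0.6] w 0.089 yawy 7.36 q7 [ 0.25  0.31 -0.53  2.04  0.21  0.84 -0.28]
shift cm [-0.15  2.22  0.22] turn [ 0.01 -0.03  0.16]
```

View pics/p2.png

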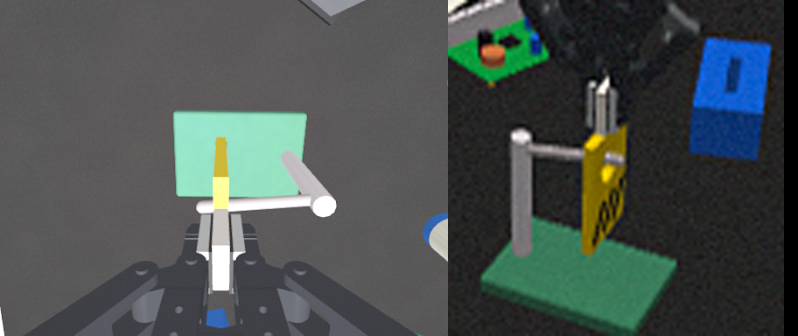

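The peg tip shows on the near side of the plate, through the eye, with no contact force. I go deeper, then lower.

carry_out(
  moves=[
    [[0, 0, 0], [-0.1, 1, 0.1], 0.5],
    [[0, 0, 0], [-0.1, 2.1, 0.2], 0.5],
    [[0, 0, 0], [-0.1, 2.1, 0.2], 0.5],
  ],
)

```text
t: 8.4
eef_pos: [0.507, 0.0393, 0.1693]
tool_rot: [0.0, 0.66, 0.751, 0.0]
contact_force: [-0.1, -0.2, -0.1]
gripper_width: 0.089
```

carry_out(
  moves=[
    [[0, 0, 0], [0, 0, 0.3], 0.5],
    [[0, 0, 0], [0, 0, 0.6], 0.5],
    [[0, 0, 0], [0, 0, 0.9], 0.5],
    [[0, 0, 0], [0, 0, 0.9], 0.5],
  ],
)

```text
t: 8.9
eef_pos: [0.5057, 0.039, 0.1601]
tool_rot: [-0.0, 0.66, 0.751, -0.0]
contact_force: [-1.2, 1.0, -0.8]
gripper_width: 0.085
```

carry_out(
  moves=[
    [[0, 0, 0], [0, 0, 0.1], 0.5],
    [[0, 0, 0], [0, 0, 0.2], 0.5],
    [[0, 0, 0], [0, 0, 0.2], 0.5],
  ],
)

```text
t: 9.28
eef_pos: [0.506, 0.0391, 0.1592]
tool_rot: [0.0, 0.66, 0.751, -0.0]
contact_force: [-3.3, -0.4, 8.8]
gripper_width: 0.086
```

Contact at the expected height: 8.8 N upward, TCP at 0.159. I ease off and release.

carry_out(
  moves=[
    [[0, 0, 0], [0, 0, -0.1], 0.5],
    [[0, 0, 0], [0, 0, -0.1], 1.5],
    [[0, 0, 0], [0, 0, -0.1], 2.6],
    [[0, 0, 0], [0, 0, -0.1], 3],
    [[0, 0, 0], [0, 0, -0.1], 3],
  ],
)

```text
t: 9.9
eef_pos: [0.5059, 0.039, 0.1592]
tool_rot: [-0.0, 0.66, 0.751, -0.0]
contact_force: [-0.3, 0.8, -0.3]
gripper_width: 0.352
```

carry_out(
  moves=[
    [[0, 0, 0], [0, 0, 0], 3],
    [[0, 0, 0], [0, 0, 0], 3],
  ],
)

```text
t: 10.15
eef_pos: [0.506, 0.0391, 0.1593]
tool_rot: [0.0, 0.66, 0.751, 0.0]
contact_force: [0.2, -0.0, -0.7]
gripper_width: 0.349
```

```bash
python3 to.py .541 .244 .26 7.2; python3 - <<'E'
from h import *
im=bot.read_camera('wrist')[:,:,::-1];s=bot.read_camera('side')[:,:,::-1]
c=np.zeros((384,912,3),np.uint8);c[:,:512]=im;c[:,512:896]=cv2.resize(s[150:250,250:350],(384,384),interpolation=cv2.INTER_CUBIC);cv2.imwrite('pics/p3.png',cv2.resize(c,(798,336)))
E
```

```text
t 10.15 pos [0.506  0.0391 0.1593] F [ 0.2 -0.  -0.7] w 0.349 yawy 7.37 q7 [ 0.23  0.36 -0.52  2.01  0.24  0.83 -0.29]
shift cm [ 19.87   6.1  -10.07] turn [ 0.   -0.    0.17]
```

View pics/p3.png

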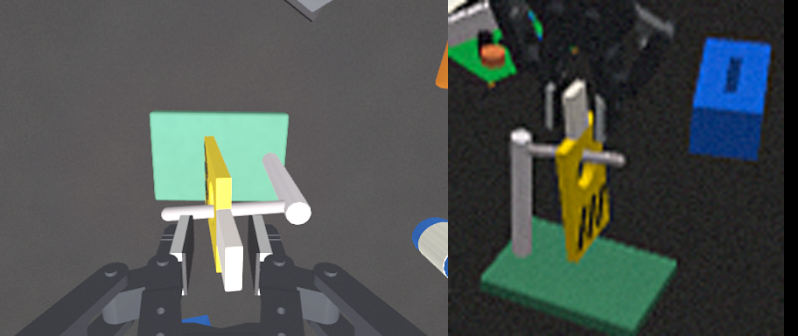

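The plate hangs on the peg, free of the pads, with the tab between them and not touching. I rise straight up.

carry_out(
  moves=[
    [[0, 0, 0], [0, 0, -1], 3],
    [[0, 0, 0], [0, 0, -3], 3],
    [[0, 0, 0], [0, 0, -5], 3],
    [[0, 0, 0], [0, 0, -8], 3],
    [[0, 0, 0], [0, 0, -10.1], 3],
  ],
)

```text
t: 10.88
eef_pos: [0.5063, 0.0393, 0.2624]
tool_rot: [0.001, 0.66, 0.751, 0.001]
contact_force: [-0.2, 0.2, 0.1]
gripper_width: 0.354
```

carry_out(
  moves=[
    [[0, 0, 0], [4, 1.2, 0], 5],
    [[0, 0, 0], [9, 2.8, 0], 5],
    [[0, 0, 0], [14, 4.3, 0], 5],
    [[0, 0, 0], [18, 5.5, 0], 5],
    [[0, 0, 0], [19.9, 6.1, 0], 5],
  ],
)

```text
t: 11.5
eef_pos: [0.5406, 0.247, 0.261]
tool_rot: [-0.0, 0.659, 0.752, 0.001]
contact_force: [-0.2, 0.4, -0.6]
gripper_width: 0.591
```

carry_out(
  moves=[
    [[0, 0, 0], [0, 0, 1], 5],
    [[0, 0, 0], [0, 0, 2], 5],
    [[0, 0, 0], [0, 0, 2], 5],
  ],
)

```text
t: 11.88
eef_pos: [0.5406, 0.2417, 0.2388]
tool_rot: [-0.0, 0.661, 0.75, -0.002]
contact_force: [-0.8, 0.3, 0.2]
gripper_width: 0.592
```

```bash
cat > knob.py <<'E'
from h import *
import sys
o=bot.get_obs()['eef_pos'];W=bot.camera_info('wrist');im=bot.read_camera('wrist')[:,:,::-1];cv2.imwrite(sys.argv[1],im)
h=cv2.cvtColor(im,cv2.COLOR_BGR2HSV);H,S,V=cv2.split(h)
red=(((H<6)|(H>174))&(S>150)&(V>80)).astype(np.uint8)
n,l,st,ce=cv2.connectedComponentsWithStats(red)
for i in np.argsort(-st[1:,4])[:3]+1: print(st[i],ce[i].round(1))
for z in (.095,.127,.111): print('pred',z,proj(W,(.540,.244,z)).round(1),'dia px',abs(proj(W,(.552,.244,z))-proj(W,(.528,.244,z))).round(1))
print('tcp axis at z .127',proj(W,[o[0],o[1],.127]).round(1))
i=np.argmax(st[1:,4])+1;ys,xs=np.where(l==i)
for r in range(ys.min(),ys.max()+1,3): k=xs[ys==r];print(r,k.min(),k.max())
E
python3 to.py .541 .244 .24 7.2;python3 knob.py pics/k1.png
```

```text
t 11.875 pos [0.5406 0.2417 0.2388] F [-0.8  0.3  0.2] w 0.592 yawy 7.22 q7 [-0.07  0.42 -0.6   1.74  0.26  1.07 -0.63]
shift cm [ 0.22  0.07 -0.12] turn [-0.14  0.11  0.02]
[238 165  30  38 507] [252.9 182.2]
[392 253  12  10  98] [397.7 257.4]
[135 148  14  14  93] [143.  152.9]
pred 0.095 [253.5 178.3] dia px [28.2  3.5]
pred 0.127 [253.5 190.6] dia px [31.6  3.8]
pred 0.111 [253.5 184.1] dia px [29.8  3.6]
tcp axis at z .127 [254.  193.6]
165 250 255
168 244 261
171 241 263
174 240 265
177 239 265
180 239 266
183 238 266
186 238 266
189 238 267
192 238 266
195 240 265
198 242 262
201 247 257
```

View pics/k1.png

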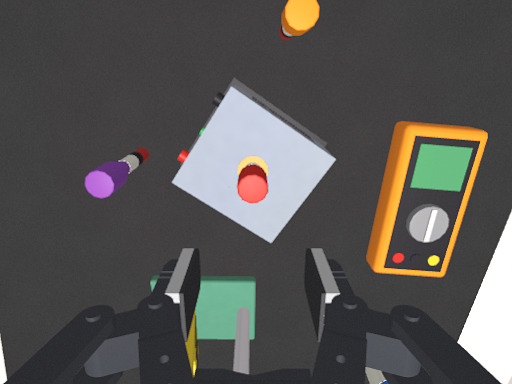

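Wrist view: red knob at column 252.5 (rows 165–203), midway between the pads (199 and 306). The orange and purple rods and the meter are well clear. I go down to just above the knob and recheck.

carry_out(
  moves=[
    [[0, 0, 0], [0.4, 0, 2], 5],
    [[0, 0, 0], [0.4, 0, 5], 5],
    [[0, 0, 0], [0.4, 0, 7.5], 5],
    [[0, 0, 0], [0.4, 0, 8.8], 5],
    [[0, 0, 0], [0.4, 0, 8.8], 5],
  ],
)

```text
t: 12.55
eef_pos: [0.5398, 0.248, 0.1512]
tool_rot: [-0.0, 0.66, 0.751, -0.001]
contact_force: [0.0, 0.2, 0.6]
gripper_width: 0.585
```

carry_out(
  moves=[
    [[0, 0, 0], [0, 0, 0], 5],
    [[0, 0, 0], [0, 0, 0], 5],
  ],
)

```text
t: 12.8
eef_pos: [0.541, 0.2486, 0.1533]
tool_rot: [0.0, 0.66, 0.751, 0.001]
contact_force: [-0.8, 0.6, -0.4]
gripper_width: 0.586
```

```bash
python3 to.py .539 .2457 .110 7.2;python3 knob.py pics/k2.png
```

```text
t 12.8 pos [0.541  0.2486 0.1533] F [-0.8  0.6 -0.4] w 0.586 yawy 7.36 q7 [-0.11  0.51 -0.56  1.81  0.34  0.92 -0.7 ]
shift cm [-0.27 -0.24  4.33] turn [ 0.1  -0.03  0.16]
[ 228  212   44   61 1911] [249.6 243.2]
[ 98 176  21  19 202] [109.7 183.2]
[427 308  15  13 134] [434.1 313.6]
pred 0.095 [251.1 229.9] dia px [39.1  4.6]
pred 0.127 [251.  256.6] dia px [45.8  5.2]
pred 0.111 [251.1 242.2] dia px [42.2  4.9]
tcp axis at z .127 [254.1 249. ]
212 250 252
215 241 259
218 236 263
221 234 265
224 232 267
227 231 268
230 231 268
233 230 268
236 230 269
239 229 269
242 229 269
245 228 270
248 228 270
251 228 270
254 228 270
257 228 271
260 229 269
263 232 267
266 234 266
269 236 262
272 243 256
```

View pics/k2.png

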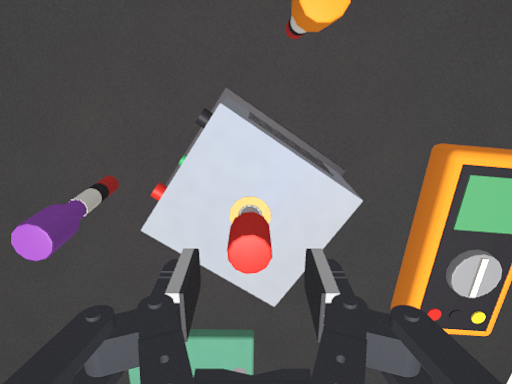

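Knob top centred at about (249.5, 254); the tool axis projects to (253, 249). That is about -2 mm in tool y and -3 mm in tool x. I correct and descend.

carry_out(
  moves=[
    [[0, 0, 0], [-0.3, -0.2, 0], 5],
    [[0, 0, 0], [-0.3, -0.2, 1], 5],
    [[0, 0, 0], [-0.3, -0.2, 2.2], 5],
    [[0, 0, 0], [-0.3, -0.2, 3.4], 5],
    [[0, 0, 0], [-0.3, -0.2, 4.3], 5],
  ],
)

```text
t: 13.48
eef_pos: [0.5384, 0.2449, 0.1079]
tool_rot: [-0.0, 0.66, 0.751, -0.001]
contact_force: [0.0, -0.3, 0.8]
gripper_width: 0.587
```

carry_out(
  moves=[
    [[0, 0, 0], [0, 0, 0], 5],
    [[0, 0, 0], [0, 0, 0], 5],
    [[0, 0, 0], [0, 0, 0], 5],
  ],
)

```text
t: 13.85
eef_pos: [0.5392, 0.2452, 0.1098]
tool_rot: [0.0, 0.66, 0.751, 0.0]
contact_force: [-0.4, 1.4, -0.1]
gripper_width: 0.586
```

```bash
python3 to.py .539 .2457 .110 7.2;python3 knob.py pics/k3.png; python3 - <<'E'
import cv2,numpy as np
im=cv2.imread('pics/k3.png')
for r in (265,280,295):
  print(r,[(c,int(im[r,c].mean())) for c in list(range(180,215,2))+list(range(290,330,2))])
E
```

```text
t 13.85 pos [0.5392 0.2452 0.1098] F [-0.4  1.4 -0.1] w 0.586 yawy 7.36 q7 [-0.12  0.56 -0.54  1.84  0.38  0.84 -0.73]
shift cm [ 0.05 -0.01 -0.02] turn [ 0.05 -0.01  0.16]
[ 225  242   59   85 4023] [254.1 285.1]
[ 72 188  27  24 330] [ 87.8 197.4]
[297   3  20  23 162] [303.2  17.8]
pred 0.095 [255.8 263.1] dia px [49.2  5.6]
pred 0.127 [256.6 306. ] dia px [60.5  6.5]
pred 0.111 [256.2 282.3] dia px [54.3  6. ]
tcp axis at z .127 [254.9 303.3]
242 246 260
245 241 266
248 237 270
251 235 273
254 233 275
257 231 277
260 230 277
263 230 278
266 229 278
269 229 279
272 229 279
275 228 280
278 228 280
281 227 281
284 227 281
287 227 281
290 226 282
293 226 282
296 225 283
299 226 283
302 226 283
305 226 283
308 227 282
311 228 280
314 230 278
317 233 276
320 235 274
323 240 267
326 248 257
265 [(180, 143), (182, 143), (184, 142), (186, 144), (188, 107), (190, 42), (192, 42), (194, 41), (196, 39), (198, 35), (200, 185), (202, 213), (204, 213), (206, 213), (208, 213), (210, 213), (212, 213), (214, 213), (290, 213), (292, 213), (294, 213), (296, 214), (298, 213), (300, 213), (302, 214), (
[... 340 characters left out ...]
12, 212), (214, 212), (290, 212), (292, 212), (294, 212), (296, 213), (298, 213), (300, 212), (302, 214), (304, 149), (306, 39), (308, 40), (310, 38), (312, 38), (314, 41), (316, 39), (318, 42), (320, 37), (322, 135), (324, 143), (326, 143), (328, 143)]
295 [(180, 107), (182, 108), (184, 37), (186, 42), (188, 38), (190, 42), (192, 41), (194, 40), (196, 38), (198, 166), (200, 214), (202, 210), (204, 212), (206, 212), (208, 212), (210, 212), (212, 212), (214, 211), (290, 211), (292, 211), (294, 211), (296, 212), (298, 211), (300, 209), (302, 209), (304, 211), (306, 169), (308, 41), (310, 42), (312, 43), (314, 41), (316, 37), (318, 44), (320, 35), (322, 105), (324, 103), (326, 231), (328, 248)]
```

View pics/k3.png

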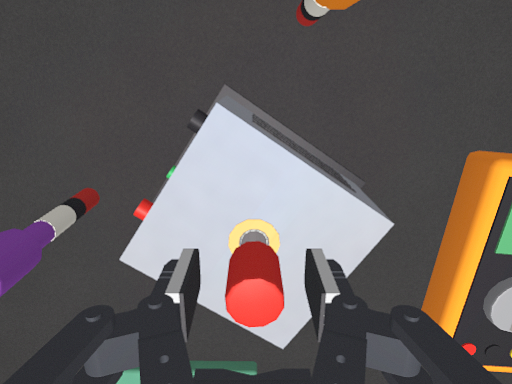

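Knob at column 254.5, the pads' middle at 252–255. That is centred within 1 mm, so I close gently and watch the force.

carry_out(
  moves=[
    [[0, 0, 0], [0, 0, 0], 3.5],
    [[0, 0, 0], [0, 0, 0], 2.8],
    [[0, 0, 0], [0, 0, 0], 2.4],
    [[0, 0, 0], [0, 0, 0], 2.1],
    [[0, 0, 0], [0, 0, 0], 1.8],
  ],
  newtons=25,
)

```text
t: 14.52
eef_pos: [0.5392, 0.2451, 0.1095]
tool_rot: [0.0, 0.66, 0.751, 0.0]
contact_force: [1.3, -0.6, 0.5]
gripper_width: 0.27
```

carry_out(
  moves=[
    [[0, 0, 0], [0, 0, 0], 1.8],
    [[0, 0, 0], [0, 0, 0], 1.8],
  ],
)

```text
t: 14.78
eef_pos: [0.5392, 0.2451, 0.1095]
tool_rot: [0.0, 0.66, 0.751, 0.0]
contact_force: [1.4, 0.2, 1.8]
gripper_width: 0.274
```

```bash
python3 to.py .539 .2457 .110 7.2
```

```text
t 14.775 pos [0.5392 0.2451 0.1095] F [1.4 0.2 1.8] w 0.274 yawy 7.36 q7 [-0.12  0.56 -0.54  1.84  0.38  0.84 -0.73]
shift cm [ 0.06 -0.01 -0.05] turn [ 0.04 -0.01  0.16]
```

Gripped: opening 23 mm, side force only 1.4 N. I draw the rod up slowly.

carry_out(
  moves=[
    [[0, 0, 0], [0, 0, -0.2], 1.8],
    [[0, 0, 0], [0, 0, -0.5], 1.8],
    [[0, 0, 0], [0, 0, -0.9], 1.8],
    [[0, 0, 0], [0, 0, -1.3], 1.8],
    [[0, 0, 0], [0, 0, -1.5], 1.8],
  ],
)

```text
t: 15.4
eef_pos: [0.5388, 0.245, 0.1246]
tool_rot: [0.0, 0.66, 0.751, -0.0]
contact_force: [1.9, -0.8, -2.7]
gripper_width: 0.272
```

carry_out(
  moves=[
    [[0, 0, 0], [0, 0, -0.4], 1.8],
    [[0, 0, 0], [0, 0, -0.8], 1.8],
    [[0, 0, 0], [0, 0, -1.1], 1.8],
    [[0, 0, 0], [0, 0, -1.4], 1.8],
    [[0, 0, 0], [0, 0, -1.4], 1.8],
  ],
)

```text
t: 16.02
eef_pos: [0.5388, 0.2451, 0.1386]
tool_rot: [0.0, 0.66, 0.751, 0.0]
contact_force: [0.9, -0.4, -0.5]
gripper_width: 0.275
```

carry_out(
  moves=[
    [[0, 0, 0], [0, 0, 0], 1.8],
    [[0, 0, 0], [0, 0, 0], 1.8],
    [[0, 0, 0], [0, 0, 0], 1.8],
  ],
)

```text
t: 16.4
eef_pos: [0.5388, 0.245, 0.1382]
tool_rot: [-0.0, 0.66, 0.751, -0.0]
contact_force: [1.1, 0.1, -0.4]
gripper_width: 0.274
```

```bash
python3 to.py .5392 .2451 .1395 7.2; python3 - <<'E'
from h import *
im=bot.read_camera('wrist')[:,:,::-1];s=bot.read_camera('side')[:,:,::-1]
c=np.zeros((384,912,3),np.uint8);c[:300,:400]=cv2.resize(im[180:330,150:350],(400,300));c[:,512:896]=cv2.resize(s[160:290,200:330],(384,384),interpolation=cv2.INTER_CUBIC);cv2.imwrite('pics/e.png',cv2.resize(c,(798,336)))
E
```

```text
t 16.4 pos [0.5388 0.245  0.1382] F [ 1.1  0.1 -0.4] w 0.274 yawy 7.36 q7 [-0.11  0.53 -0.56  1.83  0.35  0.89 -0.7 ]
shift cm [ 0.    0.04 -0.13] turn [-0.01  0.    0.16]
```

No views are left, so I check numerically: a colour profile along the rod in the wrist image and the plate in the side image.

```bash
python3 - <<'E'
from h import *
W=bot.camera_info('wrist');S=bot.camera_info('side')
w=bot.read_camera('wrist').astype(int);s=bot.read_camera('side')
o=bot.get_obs()['eef_pos'];B=np.array([o[0],o[1],.075])
names={0:'knob bottom(112-32 ->80)',}
for n,h in {'knobbot':.080,'neck/white':.060,'white/black':.036}.items():
    for lift in (.0287,): P=B+[0,0,h-.060+lift]; print(n,'z',P[2].round(4),'wrist',proj(W,P).round(1),'side',proj(S,P).round(1))
print('mouth',proj(W,B).round(1),proj(S,B).round(1))
c=int(round(proj(W,B+[0,0,.02])[0]))
for r in range(205,300,3): print('w',r,w[r,c-3:c+4].mean(0).round().astype(int).tolist(),end=';')
cs=int(round(proj(S,B+[0,0,.02])[0]));print()
for r in range(222,268): print('s',r,s[r,cs-1:cs+2].mean(0).round().astype(int).tolist(),end=';')
h=cv2.cvtColor(s,cv2.COLOR_RGB2HSV);y=((h[:,:,0]>20)&(h[:,:,0]<32)&(h[:,:,1]>150)&(h[:,:,2]>70))[150:240,260:330];p=np.argwhere(y)+[150,260];print('\nplate yellow',len(p),p.min(0),p.max(0),p.mean(0))
P=cv2.imread('pics/p3.png');
E
```

```text
knobbot z 0.1237 wrist [254.3 261. ] side [224.8 235.6]
neck/white z 0.1037 wrist [254.1 241.6] side [225.5 242.6]
white/black z 0.0797 wrist [253.9 223.1] side [226.2 250.8]
mouth [253.9 219.9] [226.4 252.3]
w 205 [255, 234, 146];w 208 [233, 197, 114];w 211 [25, 26, 30];w 214 [168, 167, 160];w 217 [167, 165, 158];w 220 [166, 164, 157];w 223 [166, 165, 157];w 226 [167, 165, 157];w 229 [183, 183, 175];w 232 [134, 128, 130];w 235 [135, 129, 131];w 238 [135, 130, 132];w 241 [147, 77, 77];w 244 [151, 38, 33];w 247 [151, 37, 33];w 250 [151, 36, 32];w 253 [151, 38, 34];w 256 [152, 37, 33];w 259 [152, 36, 32];w 262 [152, 37, 33];w 265 [152, 37, 32];w 268 [152, 37, 32];w 271 [152, 37, 33];w 274 [152, 37, 33];w 277 [160, 37, 35];w 280 [255, 115, 106];w 283 [255, 109, 100];w 286 [255, 105, 96];w 289 [255, 101, 92];w 292 [255, 98, 89];w 295 [255, 95, 86];w 298 [255, 90, 82];
s 222 [105, 20, 21];s 223 [115, 23, 18];s 224 [121, 20, 16];s 225 [141, 18, 11];s 226 [165, 12, 10];s 227 [165, 41, 38];s 228 [122, 62, 58];s 229 [83, 30, 32];s 230 [82, 23, 23];s 231 [91, 26, 27];s 232 [94, 24, 22];s 233 [90, 21, 22];s 234 [90, 21, 18];s 235 [92, 12, 12];s 236 [91, 15, 11];s 237 [97, 10, 11];s 238 [97, 10, 9];s 239 [91, 52, 55];s 240 [87, 89, 89];s 241 [94, 91, 91];s 242 [93, 90, 90];s 243 [90, 88, 87];s 244 [100, 96, 96];s 245 [116, 115, 108];s 246 [123, 126, 113];s 247 [123, 124, 112];s 248 [122, 121, 112];s 249 [122, 123, 114];s 250 [123, 123, 112];s 251 [125, 125, 114];s 252 [130, 130, 121];s 253 [96, 101, 100];s 254 [31, 24, 16];s 255 [165, 119, 31];s 256 [231, 174, 79];s 257 [173, 157, 134];s 258 [133, 142, 157];s 259 [136, 143, 151];s 260 [141, 144, 155];s 261 [136, 142, 149];s 262 [138, 142, 151];s 263 [139, 144, 153];s 264 [136, 141, 149];s 265 [139, 145, 152];s 266 [139, 144, 152];s 267 [142, 146, 154];
plate yellow 405 [175 262] [227 297] [205.24444444 289.22222222]
```

White band (side rows 245–253) is fully above the collar, with a sliver of black below it and no red. The plate is still on the peg. I hand in.

```bash
python3 -c "
from station import bot
print(bot.hand_in()); o=bot.get_obs(); print(o['t'],o['eef_pos'],o['contact_force'],o['gripper_width'])"
```

```text
the job is handed in; nothing more can be done
None
the job is handed in; nothing more can be done
```

I took the yellow warning plate out of its holder, hung it by its eye on the sloping peg and let go of it. I then gripped the red knob and drew the rod straight up about 28.7 mm, and handed in at about 16.5 s of the 54 s while still holding it. `hand_in` reports no verdict, so whether the run passed is not confirmed.

**Last checks:**
- **Rod:** the side and wrist colour profiles show the whole white band above the collar, a sliver of black below it and no red. The grip opening is 23 mm and the side force about 1 N. The lift is 2 mm short of the 31 mm middle but inside the 23.5–38.5 mm window.
- **Plate:** the side image places it on the peg at about (289, 205), near the roughly (292, 206) I saw right after release. It hangs slightly turned on the slope.
- **Bystanders:** I planned the paths clear of the meter, circuit board and bottle, and saw no contact forces while passing. I did not measure them again at the end.

**Limits and disagreements:**
- The 12-picture limit stopped me viewing the final scene, so the last check was on pixel values only.
- Position estimates for the knob and holder differed by 1–4 mm between cameras. I settled them with close wrist views.
- The tab top measured 137 mm high against 141 mm from the text. The knob's apparent size suggested a top slightly lower than the text's 127 mm.

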